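# Find the hidden catch of a bench scale's battery cover and press it

### The arm

A 7-joint arm with a two-finger parallel gripper is mounted at the origin on a cart in front of the work surface, level with it; the furniture and walls round the work are solid. World frame = base frame: x ahead of the robot, y to its left, z up, the work surface at z = 0. Lengths are in m, angles in rad, forces in N, time in s.
With the tool pointing down it reaches from about 0.4 to 0.85 m from the base axis. Payload 4.5 kg.
Tool frame: the origin (TCP) lies between the finger pads; the fingertips stand r.tip_reach ahead of it and the grasp point (between the pads) lies 11 mm behind it (r.tip_reach is the distance from the TCP to the fingertips, in m); z points along the fingers, y is the line along which they close (so a half turn about z gives the same grasp; the last joint's range is limited). The gripper opens to 88 mm and grips with 3 to 60 N. Pads are 18 mm wide; open, the fingers measure 123 mm over their backs; the gripper's body (75 mm by 187 mm) begins 45 mm behind the grasp point.
Start: joints at [-1.134, 0.689, -0.195, 1.565, 0.157, 0.902, -0.215], TCP at [0.245, 0.575, 0.217] pointing down, gripper open.
Joint ranges: [-3.01, 3.01], [-0.46, 2.08], [-1.47, 1.51], [0.13, 2.56], [-1, 4.14], [0.04, 2.09], [-2.66, 2.66]. Speed limits (rad/s): [2.57, 2.57, 3.14, 3.14, 3.14, 3.14, 3.14].

### API

Orientations are given as a unit quaternion [x, y, z, w].
In Python, from plant import r, vision, workorder gives the robot as it stands.
- The arm moves only by the tool drive_tool, never from a script. Its argument "targets" is a list of rows, each an object of numbers: "tx", "ty", "tz": the shift along the world's x, y, z in units of 0.03 m (1.0 is 0.03 m); "wx", "wy", "wz": the turn, a rotation vector about the world's x, y, z in units of 60 degrees (1.0 is 60 degrees); "claw": the opening, from -1 (shut) to 1 (fully open). A call has exactly 8 rows; each row shifts and turns the commanded pose from where the row before left it; what a row does not reach is not made up. A row lasts 1/10 s, in which the tool goes at most 50 mm and 8.59 degrees, less where a joint would pass 70% of its speed; a pose out of reach is approached as far as the arm can. A call with a number of a shift or a turn outside -1 to 1 is refused whole. A call with a gripper value outside its range is refused whole. The fingers move at their own pace and stop on an object; "force" is the grip in N (left out, the last holds). Time passes only in rows, so rows that do not move let the fingers close, or fill a call up. It gives the time, the measured TCP pose, the force, the opening and the grip force at its end, in the units of the state.
- r.get_state(): the state, without advancing time (a new reading comes with each control period).
- vision.snapshot(name): name is "side" or "top" or "wrist"; returns a dict with "image" (384x512x3 uint8, blue, green, red), "range_z" (384x512 float32, m along the optical axis (not along the pixel's ray), 0 where there is no reading), "K" (3x3 intrinsics, pixels), "cam_to_world" (4x4, takes a point from camera to world coordinates). Camera axes: x right, y up, looking along -z (the intrinsics and any distortion apply to the point x, -y, -z); pixel columns grow to the right and rows downward; lengths in m; the calibration is good to about 2 mm. The wrist camera is an equidistant fisheye: a pixel r from the principal point sees the ray r / f radians off the axis. A picture is of the moment at which its call begins.
- workorder.finish_job(): hands the job in; it is judged then, once.
The state is a dict: "clock": time; "q": joint angles; "qd": joint speeds; "joint_torque": joint torques, N m; "tool_pos": TCP position; "eef_rot": TCP orientation; "contact_force": force on the tool from outside, world axes, zero at the start; "moment": the same for the moment, N m; "opening": opening from 0.0 (shut) to 1.0 (fully open); "finger_force": force on a finger pad.
Only numpy, scipy, OpenCV 4.12 (cv2) and the standard library are available. Lean on these libraries where they do the work, as an engineer would, in place of code of your own. Each camera call takes 0.05 s, during which the arm holds its last target. There are 200 camera calls.

### The job

The bench scale lies upside down for a battery change. Touch the flat strip on its underside with a fingertip, feel along it for the sunken catch button, and press the button fully home so that the battery cover lifts by itself, then take the hand away. Do not touch the cover, do not lift the scale or push it about, and leave the things round it where they stand.

Things in the scene. Friction and masses are not known exactly. Their poses are not given: they have to be found in the camera images.
- scale: Grey bench scale lying upside down on its steel weighing plate, loose, about 3 kg, 184 mm (x) by 324 mm (y), 52 mm high. Origin: centre of its underside, on the table; z up; -x is the side towards the robot. Its upper face (z = 52 mm) is flat and level, with a 6 mm high round rubber foot, 18 mm across, near each corner (x = +-79, y = +-145 mm).
- strip_mid (a point): Middle of the flat strip in the scale's upper face, on its surface (scale x = -45 mm); axes as the scale's. The strip runs along y, 46 mm wide, seen from y = -72 to 72 mm, level with the face and of the same plastic; the level face goes on beyond both ends. The sunken catch button lies on its middle line, its centre anywhere from y = -42 to 42 mm: not listed, find it by touch or sight.
- cover_mid (a point): Middle of the top of the closed battery cover, a level ribbed panel in the scale's upper face, 68 mm (x) by 109 mm (y), 85 mm behind the strip's middle line; axes as the scale's. This point is fixed to the scale and does not rise with the cover.
- catch (a joint): How far the catch button is pressed down, m: 0 at rest, 0.006 fully home. It is a ribbed grey paddle filling an opening in the strip 56 mm long (along y) by 38 mm wide; at rest its top lies 4 mm below the strip, the only sunken place in it. It moves straight down, needs about 5 N to move, and stays where it is left (no spring).
- cover (a joint): Opening angle of the battery cover, rad: 0 closed and level; hinged on its far edge (scale x = 74 mm), its edge towards the strip rises as the button is pressed, to 0.36 (24 mm up) when it is fully home. It stays raised.
- salt_shaker: loose salt shaker, glass with a grey domed top, 44 mm across, 90 mm high, beside the scale; origin at the centre of its foot. To be left alone.
- label_roll: loose white roll of labels lying flat, 62 mm across, 28 mm high, beside the scale; origin at the centre of its underside. To be left alone.
- coffee_jar: loose jar with a black cap, 68 mm across, 180 mm high, beside the scale; origin at the centre of its foot. To be left alone.
- ticket_block: loose aluminium holder block with a slot, 32 mm (x) by 92 mm (y), 30 mm high, beside the scale; origin at the centre of its underside. To be left alone.

How it is judged:
By the outcome, as a careful person would: the job done as asked, in the order asked, and still so for the second after the job is handed in, with the robot touching nothing.
It also fails if it takes over 45 s, if anything falls off the work surface, if the arm or the gripper's body presses on something with over 40 N, if the wrist force passes 120 N, or if a joint passes its speed limit or range.

## Working session

There is one attempt and no reset: what is moved stays moved. The work goes in short steps, Python scripts to look and compute and a tool call to move; the robot and the scene stay as the last step left them, time stands still between calls to the robot, and variables do not carry over. Pictures are saved under pics/ and viewed, at most 10 in all, crops included, and the job is handed in when it is done.

Besides the shell and the picture viewer there is one more tool, called after "Call:" as a command line: name --argument value ..., lists and objects as JSON in quotes. drive_tool: Moves the arm, as the interface text tells. Its arguments: {"type":"object","properties":{"targets":{"type":"array","items":{"type":"object","properties":{"tx":{"type":"number"},"ty":{"type":"number"},"tz":{"type":"number"},"wx":{"type":"number"},"wy":{"type":"number"},"wz":{"type":"number"},"claw":{"type":"number"}}}},"force":{"type":"number"}},"required":["targets"]}

```bash
mkdir -p pics; ls
cat > h.py <<'E'
import numpy as np,cv2
from plant import r,vision,workorder
def pts(s):
    K=s["K"];z=s["range_z"];v,u=np.mgrid[:z.shape[0],:z.shape[1]]
    p=np.stack([(u-K[0,2])/K[0,0]*z,-(v-K[1,2])/K[1,1]*z,-z,np.ones_like(z)],-1)
    w=(p@s["cam_to_world"].T)[...,:3]; w[z==0]=np.nan
    return w
E
python3 - <<'E'
from h import *
st=r.get_state();print(st,r.tip_reach)
a=vision.snapshot("top");b=vision.snapshot("side")
np.savez("a.npz",**{"t_"+k:v for k,v in a.items()},**{"s_"+k:v for k,v in b.items()})
cv2.imwrite("pics/top.png",a["image"]);cv2.imwrite("pics/side.png",b["image"])
for s in(a,b):print(s["K"],s["cam_to_world"].round(3),(s["range_z"]==0).mean())
E
```

```text
pics
{'clock': 0.0, 'q': array([-1.13421216,  0.68997102, -0.19451927,  1.56635579,  0.1573286 ,
        0.90249743, -0.21511533]), 'qd': array([-1.91434817e-03, -2.88147758e-04,  4.37903364e-04,  1.17600569e-04,
       -8.94861576e-05,  5.89056085e-04,  6.60638645e-04]), 'joint_torque': array([ 3.19193930e-05, -5.27564764e+01, -1.26623165e+00, -1.53425056e+01,
       -5.24732319e-02,  6.79138771e-03,  1.69581890e-04]), 'tool_pos': array([0.24477589, 0.57433704, 0.21601517]), 'eef_rot': array([ 1.99988146e-01,  9.79797886e-01, -9.11867831e-04, -1.07558933e-04]), 'contact_force': array([ 0.33139845, -0.16006676,  0.35524027]), 'moment': array([-0.00298196,  0.01400989,  0.01847032]), 'finger_force': 0.0, 'opening': 0.9973588379366131} 0.008
[[431.01518722   0.         261.35205878]
 [  0.         431.01518722 188.74586155]
 [  0.           0.           1.        ]] [[ 0.019  0.978 -0.206  0.365]
 [-1.     0.019  0.002  0.019]
 [ 0.006  0.206  0.979  1.123]
 [ 0.     0.     0.     1.   ]] 0.003962198893229167
[[420.31612843   0.         258.35438882]
 [  0.         420.31612843 185.44462867]
 [  0.           0.           1.        ]] [[-1.    -0.001 -0.025  0.549]
 [-0.022 -0.436  0.9    0.924]
 [-0.012  0.9    0.436  0.489]
 [ 0.     0.     0.     1.   ]] 0.004475911458333333
```

View pics/top.png

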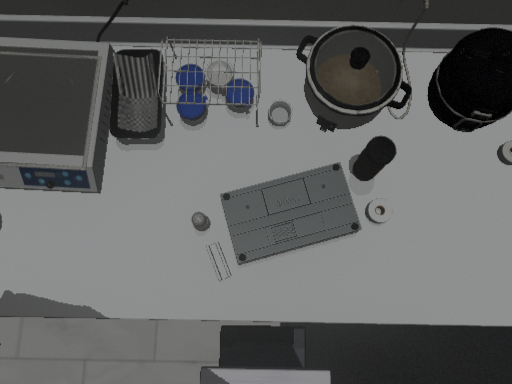

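View pics/side.png

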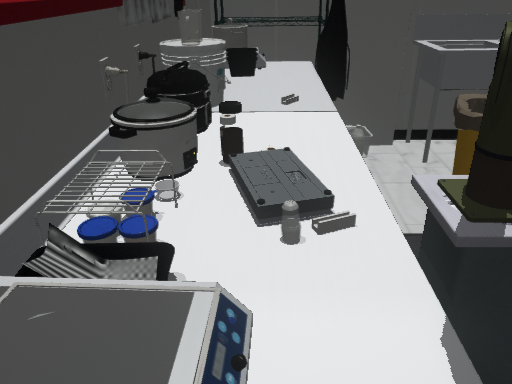

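The top view shows the scale centred near pixel (290,213), turned about 12°. Its feet are near (227,197), (336,167), (355,226) and (243,257), and there is a ribbed patch at about (284,233) on the strip, with the cover at (287,196). I'll measure these from depth and look at a crop.

```bash
cat > m.py <<'E'
from h import *
d=np.load("a.npz");s={k[2:]:d[k] for k in d if k[:2]=="t_"}
w=pts(s)
print("table z",np.nanmedian(w[270:300,320:420,2]))
m=np.zeros(w.shape[:2],bool);m[150:270,210:370]=1
m&=(w[...,2]>.04)&(w[...,2]<.065)
n,l,stt,c=cv2.connectedComponentsWithStats(m.astype(np.uint8));i=1+stt[1:,4].argmax();m=l==i
P=w[m];print("face z",np.median(P[:,2]),m.sum())
(c,sz,an)=cv2.minAreaRect((P[:,:2]*1000).astype(np.float32));print(c,sz,an)
box=cv2.boxPoints((c,sz,an));e=[box[1]-box[0],box[2]-box[1]];L=max(e,key=np.linalg.norm);L=L/np.linalg.norm(L);L*=np.sign(L[1])
ex=np.array([L[1],-L[0]]);print("ey",L,"yaw",np.degrees(np.arctan2(-L[0],L[1])))
R=np.array([ex,L]);c=np.array(c)
# rectified image in scale frame at z=.052: 3 px/mm
xs=np.arange(100,-100,-.5);ys=np.arange(170,-170,-.5)
X,Y=np.meshgrid(xs,ys,indexing="ij")
W=np.c_[(c+np.stack([X.ravel(),Y.ravel()],1)@R)/1000,np.full(X.size,.052),np.ones(X.size)]
C=W@np.linalg.inv(s["cam_to_world"]).T
K=s["K"];u=K[0,0]*C[:,0]/-C[:,2]+K[0,2];v=K[1,1]*-C[:,1]/-C[:,2]+K[1,2]
mp=lambda a:a.reshape(X.shape).astype(np.float32)
im=cv2.remap(s["image"],mp(u),mp(v),cv2.INTER_CUBIC)
im=cv2.convertScaleAbs(im,alpha=2)
for y in range(-150,151,50):cv2.line(im,(int((170-y)*2),0),(int((170-y)*2),8),(0,255,255),1)
for x in(-45,0,40):cv2.line(im,(0,int((100-x)*2)),(10,int((100-x)*2)),(0,255,0),1)
cv2.imwrite("pics/rect.png",im)
Q=(P[:,:2]*1000-c)@R.T
k=abs(Q[:,0]+45)<12
for y in range(-80,81,8):
    t=k&(abs(Q[:,1]-y)<4);print(y,(P[t,2].mean()*1000).round(1),end="; ")
E
python3 m.py
```

```text
table z 0.0001781109637961631
face z 0.05195271136726298 8932
(535.0255737304688, -56.99205017089844) (180.72042846679688, 320.588134765625) 16.444305419921875
ey [-0.2830831  0.9590954] yaw 16.4443
-80 52.4; -72 52.2; -64 51.8; -56 51.3; -48 51.3; -40 52.0; -32 51.5; -24 51.8; -16 52.0; -8 51.4; 0 50.6; 8 47.8; 16 48.1; 24 48.1; 32 47.8; 40 48.3; 48 48.4; 56 49.0; 64 51.3; 72 51.5; 80 51.8;
```

View pics/rect.png

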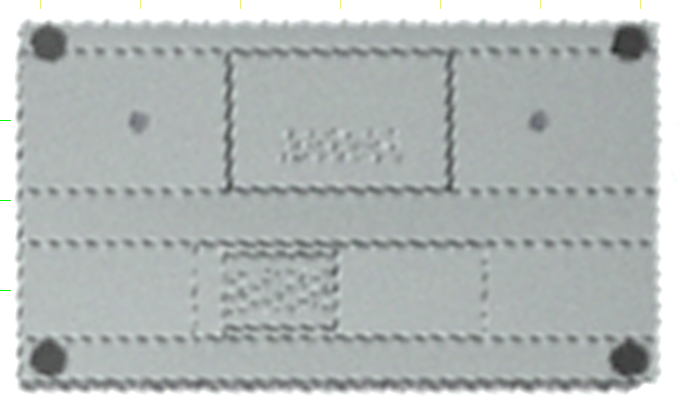

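The rectified view shows the sunken paddle at columns 222–338, so scale y is about 1 to 59 mm with its centre near +30 mm, on x = -45. The depth agrees: about 48 mm there against 52 mm for the strip. I'll close the gripper, align it with the strip and go above strip y ≈ -20 mm, which is world (0.4975, -0.089).

Call:
drive_tool --targets '[{"tx": 0.38,"ty": -1,"wz": 0.132,"claw": -1},{"tx": 0.38,"ty": -1,"wz": 0.132,"claw": -1},{"tx": 0.38,"ty": -1,"wz": 0.132,"claw": -1},{"tx": 0.38,"ty": -1,"wz": 0.132,"claw": -1},{"tx": 0.38,"ty": -1,"wz": 0.132,"claw": -1},{"tx": 0.38,"ty": -1,"claw": -1},{"tx": 0.38,"ty": -1,"claw": -1},{"tx": 0.38,"ty": -1,"claw": -1}]' --force 20

```text
validation failed for argument at $.ta...
```

Call:
drive_tool --targets '[{"tx": 0.38,"ty": -1,"claw": -1},{"tx": 0.38,"ty": -1,"claw": -1},{"tx": 0.38,"ty": -1,"claw": -1},{"tx": 0.38,"ty": -1,"claw": -1},{"tx": 0.38,"ty": -1,"claw": -1},{"tx": 0.38,"ty": -1,"claw": -1},{"tx": 0.38,"ty": -1,"claw": -1},{"tx": 0.38,"ty": -1,"claw": -1}]'

```text
validation failed for argument at $.ta...
```

```bash
python3 -c "
from h import *
print(r.get_state()['q'])"
```

```text
[-1.13419914  0.68995035 -0.19452963  1.56621605  0.15727184  0.90251102
 -0.21511089]
```

Call:
drive_tool --targets '[{"tx": 0.38,"ty": -1.0,"tz": 0.0,"wx": 0.0,"wy": 0.0,"wz": 0.132,"claw": -1.0},{"tx": 0.38,"ty": -1.0,"tz": 0.0,"wx": 0.0,"wy": 0.0,"wz": 0.132,"claw": -1.0},{"tx": 0.38,"ty": -1.0,"tz": 0.0,"wx": 0.0,"wy": 0.0,"wz": 0.132,"claw": -1.0},{"tx": 0.38,"ty": -1.0,"tz": 0.0,"wx": 0.0,"wy": 0.0,"wz": 0.132,"claw": -1.0},{"tx": 0.38,"ty": -1.0,"tz": 0.0,"wx": 0.0,"wy": 0.0,"wz": 0.132,"claw": -1.0},{"tx": 0.38,"ty": -1.0,"tz": 0.0,"wx": 0.0,"wy": 0.0,"wz": 0.0,"claw": -1.0},{"tx": 0.38,"ty": -1.0,"tz": 0.0,"wx": 0.0,"wy": 0.0,"wz": 0.0,"claw": -1.0},{"tx": 0.38,"ty": -1.0,"tz": 0.0,"wx": 0.0,"wy": 0.0,"wz": 0.0,"claw": -1.0}]' --force 20

```text
clock: 0.9
tool_pos: [0.3365, 0.3335, 0.2166]
eef_rot: [-0.144, 0.99, -0.0, -0.0]
contact_force: [0.9, 0.4, 0.3]
opening: 0.3
finger_force: 0.0
```

Call:
drive_tool --targets '[{"tx": 0.38,"ty": -1.0,"tz": 0.0,"wx": 0.0,"wy": 0.0,"wz": 0.0,"claw": -1.0},{"tx": 0.38,"ty": -1.0,"tz": 0.0,"wx": 0.0,"wy": 0.0,"wz": 0.0,"claw": -1.0},{"tx": 0.38,"ty": -1.0,"tz": 0.0,"wx": 0.0,"wy": 0.0,"wz": 0.0,"claw": -1.0},{"tx": 0.38,"ty": -1.0,"tz": 0.0,"wx": 0.0,"wy": 0.0,"wz": 0.0,"claw": -1.0},{"tx": 0.38,"ty": -1.0,"tz": 0.0,"wx": 0.0,"wy": 0.0,"wz": 0.0,"claw": -1.0},{"tx": 0.38,"ty": -1.0,"tz": 0.0,"wx": 0.0,"wy": 0.0,"wz": 0.0,"claw": -1.0},{"tx": 0.38,"ty": -1.0,"tz": 0.0,"wx": 0.0,"wy": 0.0,"wz": 0.0,"claw": -1.0},{"tx": 0.38,"ty": -1.0,"tz": 0.0,"wx": 0.0,"wy": 0.0,"wz": 0.0,"claw": -1.0}]'

```text
clock: 1.7
tool_pos: [0.4275, 0.0936, 0.2167]
eef_rot: [-0.144, 0.99, -0.0, -0.0]
contact_force: [1.1, 0.2, 0.1]
opening: 0.002
finger_force: 0.0
```

Call:
drive_tool --targets '[{"tx": 0.38,"ty": -1.0,"tz": 0.0,"wx": 0.0,"wy": 0.0,"wz": 0.0,"claw": -1.0},{"tx": 0.38,"ty": -1.0,"tz": 0.0,"wx": 0.0,"wy": 0.0,"wz": 0.0,"claw": -1.0},{"tx": 0.38,"ty": -1.0,"tz": 0.0,"wx": 0.0,"wy": 0.0,"wz": 0.0,"claw": -1.0},{"tx": 0.38,"ty": -1.0,"tz": -0.5,"wx": 0.0,"wy": 0.0,"wz": 0.0,"claw": -1.0},{"tx": 0.38,"ty": -1.0,"tz": -0.7,"wx": 0.0,"wy": 0.0,"wz": 0.0,"claw": -1.0},{"tx": 0.38,"ty": -1.0,"tz": -0.8,"wx": 0.0,"wy": 0.0,"wz": 0.0,"claw": -1.0},{"tx": 0.0,"ty": 0.0,"tz": -1.0,"wx": 0.0,"wy": 0.0,"wz": 0.0,"claw": -1.0},{"tx": 0.0,"ty": 0.0,"tz": 0.0,"wx": 0.0,"wy": 0.0,"wz": 0.0,"claw": -1.0}]'

```text
clock: 2.5
tool_pos: [0.4932, -0.0859, 0.1239]
eef_rot: [-0.143, 0.99, 0.001, -0.003]
contact_force: [-0.9, 0.5, 0.3]
opening: 0.008
finger_force: 0.0
```

Run:
```python
from h import *
s=r.get_state();print(s)
R=np.array([[.9591,.2831],[-.2831,.9591]]);c=np.array([.535,-.057])
print("scale xy",R@(s['tool_pos'][:2]-c)*1000)
a=vision.snapshot("wrist");cv2.imwrite("pics/w1.png",a["image"])
```

```text
{'clock': 2.5, 'q': array([ 0.31262973,  0.70076156, -0.37636685,  2.01096986,  0.49154565,
        0.52561656,  1.4412102 ]), 'qd': array([-0.01186278, -0.06712047, -0.05963686, -0.02340115, -0.03553626,
        0.05859168,  0.02940107]), 'joint_torque': array([  0.7338349 , -44.29261923,  -2.31475733,  -9.18751895,
         0.34071716,  -0.45567767,  -0.22082658]), 'tool_pos': array([ 0.49316789, -0.08593312,  0.12385731]), 'eef_rot': array([-1.42799434e-01,  9.89745247e-01,  6.60942857e-04, -3.49719180e-03]), 'contact_force': array([-0.92989195,  0.46178689,  0.32381701]), 'moment': array([0.03014085, 0.03143075, 0.043519  ]), 'finger_force': 0.0, 'opening': 0.008010584872318982}
scale xy [-48.31214264 -15.90708097]
```

View pics/w1.png

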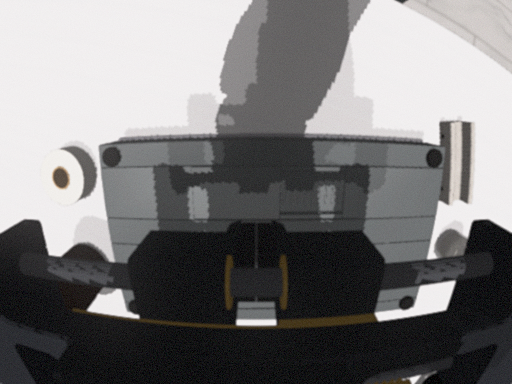

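Call:
drive_tool --targets '[{"tx": 0.16,"ty": -0.16,"tz": -0.5,"wx": 0.0,"wy": 0.0,"wz": 0.0,"claw": -1.0},{"tx": 0.0,"ty": 0.0,"tz": -0.5,"wx": 0.0,"wy": 0.0,"wz": 0.0,"claw": -1.0},{"tx": 0.0,"ty": 0.0,"tz": -0.4,"wx": 0.0,"wy": 0.0,"wz": 0.0,"claw": -1.0},{"tx": 0.0,"ty": 0.0,"tz": -0.25,"wx": 0.0,"wy": 0.0,"wz": 0.0,"claw": -1.0},{"tx": 0.0,"ty": 0.0,"tz": -0.15,"wx": 0.0,"wy": 0.0,"wz": 0.0,"claw": -1.0},{"tx": 0.0,"ty": 0.0,"tz": 0.0,"wx": 0.0,"wy": 0.0,"wz": 0.0,"claw": -1.0},{"tx": 0.0,"ty": 0.0,"tz": 0.0,"wx": 0.0,"wy": 0.0,"wz": 0.0,"claw": -1.0},{"tx": 0.0,"ty": 0.0,"tz": 0.0,"wx": 0.0,"wy": 0.0,"wz": 0.0,"claw": -1.0}]'

```text
clock: 3.35
tool_pos: [0.5009, -0.0898, 0.0733]
eef_rot: [-0.144, 0.99, -0.0, 0.0]
contact_force: [0.6, -0.4, 0.3]
opening: 0.009
finger_force: 0.0
```

Call:
drive_tool --targets '[{"tx": -0.1,"ty": -0.03,"tz": -0.2,"wx": 0.0,"wy": 0.0,"wz": 0.0,"claw": -1.0},{"tx": 0.0,"ty": 0.0,"tz": -0.1,"wx": 0.0,"wy": 0.0,"wz": 0.0,"claw": -1.0},{"tx": 0.0,"ty": 0.0,"tz": -0.05,"wx": 0.0,"wy": 0.0,"wz": 0.0,"claw": -1.0},{"tx": 0.0,"ty": 0.0,"tz": -0.03,"wx": 0.0,"wy": 0.0,"wz": 0.0,"claw": -1.0},{"tx": 0.0,"ty": 0.0,"tz": -0.02,"wx": 0.0,"wy": 0.0,"wz": 0.0,"claw": -1.0},{"tx": 0.0,"ty": 0.0,"tz": -0.01,"wx": 0.0,"wy": 0.0,"wz": 0.0,"claw": -1.0},{"tx": 0.0,"ty": 0.0,"tz": 0.0,"wx": 0.0,"wy": 0.0,"wz": 0.0,"claw": -1.0},{"tx": 0.0,"ty": 0.0,"tz": 0.0,"wx": 0.0,"wy": 0.0,"wz": 0.0,"claw": -1.0}]'

```text
clock: 4.15
tool_pos: [0.4977, -0.0907, 0.0606]
eef_rot: [-0.144, 0.99, 0.0, 0.0]
contact_force: [0.9, -1.4, -0.0]
opening: 0.006
finger_force: 0.0
```

Call:
drive_tool --targets '[{"tx": 0.0,"ty": 0.0,"tz": -0.01,"wx": 0.0,"wy": 0.0,"wz": 0.0,"claw": -1.0},{"tx": 0.0,"ty": 0.0,"tz": -0.01,"wx": 0.0,"wy": 0.0,"wz": 0.0,"claw": -1.0},{"tx": 0.0,"ty": 0.0,"tz": -0.01,"wx": 0.0,"wy": 0.0,"wz": 0.0,"claw": -1.0},{"tx": 0.0,"ty": 0.0,"tz": 0.0,"wx": 0.0,"wy": 0.0,"wz": 0.0,"claw": -1.0},{"tx": 0.0,"ty": 0.0,"tz": 0.0,"wx": 0.0,"wy": 0.0,"wz": 0.0,"claw": -1.0},{"tx": 0.0,"ty": 0.0,"tz": 0.0,"wx": 0.0,"wy": 0.0,"wz": 0.0,"claw": -1.0},{"tx": 0.0,"ty": 0.0,"tz": 0.0,"wx": 0.0,"wy": 0.0,"wz": 0.0,"claw": -1.0},{"tx": 0.0,"ty": 0.0,"tz": 0.0,"wx": 0.0,"wy": 0.0,"wz": 0.0,"claw": -1.0}]'

```text
clock: 4.95
tool_pos: [0.4976, -0.0907, 0.0597]
eef_rot: [-0.144, 0.99, 0.0, -0.0]
contact_force: [0.3, -0.1, -0.1]
opening: 0.004
finger_force: 0.0
```

Still no contact, so I'll continue in fine steps.

Call:
drive_tool --targets '[{"tx": 0.0,"ty": 0.0,"tz": -0.01,"wx": 0.0,"wy": 0.0,"wz": 0.0,"claw": -1.0},{"tx": 0.0,"ty": 0.0,"tz": 0.0,"wx": 0.0,"wy": 0.0,"wz": 0.0,"claw": -1.0},{"tx": 0.0,"ty": 0.0,"tz": -0.01,"wx": 0.0,"wy": 0.0,"wz": 0.0,"claw": -1.0},{"tx": 0.0,"ty": 0.0,"tz": 0.0,"wx": 0.0,"wy": 0.0,"wz": 0.0,"claw": -1.0},{"tx": 0.0,"ty": 0.0,"tz": 0.0,"wx": 0.0,"wy": 0.0,"wz": 0.0,"claw": -1.0},{"tx": 0.0,"ty": 0.0,"tz": 0.0,"wx": 0.0,"wy": 0.0,"wz": 0.0,"claw": -1.0},{"tx": 0.0,"ty": 0.0,"tz": 0.0,"wx": 0.0,"wy": 0.0,"wz": 0.0,"claw": -1.0},{"tx": 0.0,"ty": 0.0,"tz": 0.0,"wx": 0.0,"wy": 0.0,"wz": 0.0,"claw": -1.0}]'

```text
clock: 5.75
tool_pos: [0.4976, -0.0907, 0.0591]
eef_rot: [-0.144, 0.99, 0.0, 0.0]
contact_force: [0.3, 0.3, -0.8]
opening: 0.003
finger_force: 0.0
```

Call:
drive_tool --targets '[{"tx": 0.0,"ty": 0.0,"tz": -0.01,"wx": 0.0,"wy": 0.0,"wz": 0.0,"claw": -1.0},{"tx": 0.0,"ty": 0.0,"tz": 0.0,"wx": 0.0,"wy": 0.0,"wz": 0.0,"claw": -1.0},{"tx": 0.0,"ty": 0.0,"tz": -0.01,"wx": 0.0,"wy": 0.0,"wz": 0.0,"claw": -1.0},{"tx": 0.0,"ty": 0.0,"tz": 0.0,"wx": 0.0,"wy": 0.0,"wz": 0.0,"claw": -1.0},{"tx": 0.0,"ty": 0.0,"tz": 0.0,"wx": 0.0,"wy": 0.0,"wz": 0.0,"claw": -1.0},{"tx": 0.0,"ty": 0.0,"tz": 0.0,"wx": 0.0,"wy": 0.0,"wz": 0.0,"claw": -1.0},{"tx": 0.0,"ty": 0.0,"tz": 0.0,"wx": 0.0,"wy": 0.0,"wz": 0.0,"claw": -1.0},{"tx": 0.0,"ty": 0.0,"tz": 0.0,"wx": 0.0,"wy": 0.0,"wz": 0.0,"claw": -1.0}]'

```text
clock: 6.55
tool_pos: [0.4976, -0.0907, 0.0584]
eef_rot: [-0.144, 0.99, 0.0, -0.0]
contact_force: [0.4, 0.6, -0.3]
opening: 0.008
finger_force: 0.0
```

Call:
drive_tool --targets '[{"tx": 0.0,"ty": 0.0,"tz": -0.01,"wx": 0.0,"wy": 0.0,"wz": 0.0,"claw": -1.0},{"tx": 0.0,"ty": 0.0,"tz": 0.0,"wx": 0.0,"wy": 0.0,"wz": 0.0,"claw": -1.0},{"tx": 0.0,"ty": 0.0,"tz": -0.01,"wx": 0.0,"wy": 0.0,"wz": 0.0,"claw": -1.0},{"tx": 0.0,"ty": 0.0,"tz": 0.0,"wx": 0.0,"wy": 0.0,"wz": 0.0,"claw": -1.0},{"tx": 0.0,"ty": 0.0,"tz": -0.01,"wx": 0.0,"wy": 0.0,"wz": 0.0,"claw": -1.0},{"tx": 0.0,"ty": 0.0,"tz": 0.0,"wx": 0.0,"wy": 0.0,"wz": 0.0,"claw": -1.0},{"tx": 0.0,"ty": 0.0,"tz": 0.0,"wx": 0.0,"wy": 0.0,"wz": 0.0,"claw": -1.0},{"tx": 0.0,"ty": 0.0,"tz": 0.0,"wx": 0.0,"wy": 0.0,"wz": 0.0,"claw": -1.0}]'

```text
clock: 7.35
tool_pos: [0.4976, -0.0907, 0.0575]
eef_rot: [-0.144, 0.99, 0.0, -0.0]
contact_force: [-0.4, 0.8, -0.6]
opening: 0.002
finger_force: 0.0
```

Run:
```python
from h import *
s=r.get_state();print(s['tool_pos'],s['contact_force'],s['moment'],s['joint_torque'])
a=vision.snapshot("side");cv2.imwrite("pics/s2.png",cv2.resize(a["image"][100:260,190:350],(640,640),interpolation=cv2.INTER_CUBIC)[:600])
```

```text
[ 0.49756522 -0.09071228  0.057549  ] [-0.44169744  0.77020994 -0.57085781] [0.08311212 0.04039039 0.00460575] [-3.13976860e-03 -4.82022536e+01 -1.99345529e+00 -5.75468346e+00
  3.94310657e-03  7.92805594e-02 -3.59987462e-05]
```

View pics/s2.png

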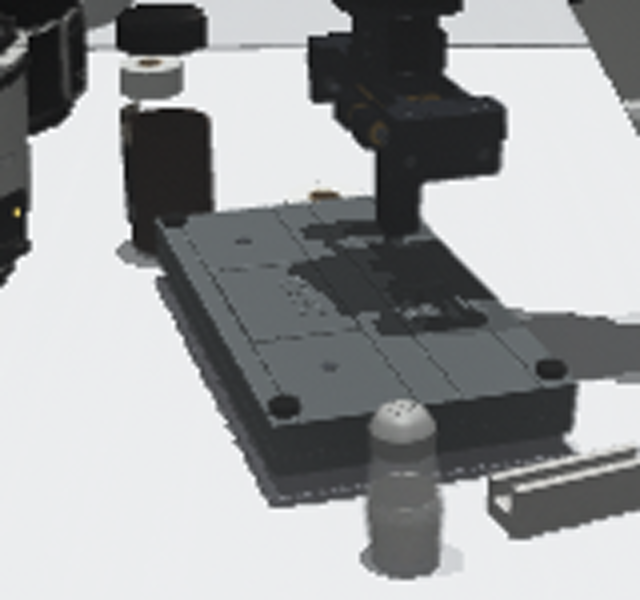

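The side view shows the closed fingertips just over the strip's near half, with no visible tilt and nothing touched. I'll keep lowering in fine steps.

Call:
drive_tool --targets '[{"tx": 0.0,"ty": 0.0,"tz": -0.01,"wx": 0.0,"wy": 0.0,"wz": 0.0,"claw": -1.0},{"tx": 0.0,"ty": 0.0,"tz": 0.0,"wx": 0.0,"wy": 0.0,"wz": 0.0,"claw": -1.0},{"tx": 0.0,"ty": 0.0,"tz": -0.01,"wx": 0.0,"wy": 0.0,"wz": 0.0,"claw": -1.0},{"tx": 0.0,"ty": 0.0,"tz": 0.0,"wx": 0.0,"wy": 0.0,"wz": 0.0,"claw": -1.0},{"tx": 0.0,"ty": 0.0,"tz": -0.01,"wx": 0.0,"wy": 0.0,"wz": 0.0,"claw": -1.0},{"tx": 0.0,"ty": 0.0,"tz": 0.0,"wx": 0.0,"wy": 0.0,"wz": 0.0,"claw": -1.0},{"tx": 0.0,"ty": 0.0,"tz": 0.0,"wx": 0.0,"wy": 0.0,"wz": 0.0,"claw": -1.0},{"tx": 0.0,"ty": 0.0,"tz": 0.0,"wx": 0.0,"wy": 0.0,"wz": 0.0,"claw": -1.0}]'

```text
clock: 8.2
tool_pos: [0.4976, -0.0907, 0.0566]
eef_rot: [-0.144, 0.99, 0.0, 0.0]
contact_force: [-0.8, 0.1, -0.4]
opening: 0.001
finger_force: 0.0
```

Call:
drive_tool --targets '[{"tx": 0.0,"ty": 0.0,"tz": -0.01,"wx": 0.0,"wy": 0.0,"wz": 0.0,"claw": -1.0},{"tx": 0.0,"ty": 0.0,"tz": 0.0,"wx": 0.0,"wy": 0.0,"wz": 0.0,"claw": -1.0},{"tx": 0.0,"ty": 0.0,"tz": -0.01,"wx": 0.0,"wy": 0.0,"wz": 0.0,"claw": -1.0},{"tx": 0.0,"ty": 0.0,"tz": 0.0,"wx": 0.0,"wy": 0.0,"wz": 0.0,"claw": -1.0},{"tx": 0.0,"ty": 0.0,"tz": -0.01,"wx": 0.0,"wy": 0.0,"wz": 0.0,"claw": -1.0},{"tx": 0.0,"ty": 0.0,"tz": 0.0,"wx": 0.0,"wy": 0.0,"wz": 0.0,"claw": -1.0},{"tx": 0.0,"ty": 0.0,"tz": 0.0,"wx": 0.0,"wy": 0.0,"wz": 0.0,"claw": -1.0},{"tx": 0.0,"ty": 0.0,"tz": 0.0,"wx": 0.0,"wy": 0.0,"wz": 0.0,"claw": -1.0}]'

```text
clock: 9.0
tool_pos: [0.4976, -0.0907, 0.0557]
eef_rot: [-0.144, 0.99, 0.0, -0.0]
contact_force: [-0.2, 0.1, 0.3]
opening: 0.007
finger_force: 0.0
```

Run:
```python
from h import *
s=r.get_state();print(s['tool_pos'],s['contact_force'],s['moment'])
a=vision.snapshot("side");w=pts(a)
# fingers: points near tool xy, lowest z ; and scale face heights nearby
q=w.reshape(-1,3);q=q[~np.isnan(q[:,0])]
d=np.hypot(*(q[:,:2]-s['tool_pos'][:2]).T)
for lo,hi in((0,.012),(.012,.022),(.022,.04),(.04,.07)):
    z=q[(d>=lo)&(d<hi),2];z=z[z<.12];print(lo,hi,np.sort(z*1000).round(0)[::max(1,len(z)//25)])
```

```text
[ 0.49759056 -0.09068757  0.05573781] [-0.24554054  0.12144596  0.3482642 ] [0.05886616 0.03256915 0.00388807]
0 0.012 [ 49.  50.  51.  51.  51.  51.  51.  51.  51.  52.  52.  52.  77.  78.
  81.  84.  87.  89.  89.  92.  97.  99. 102. 104. 108. 110. 114. 116.
 119.]
0.012 0.022 [ 49.  50.  50.  51.  51.  51.  51.  52.  52.  78.  82.  83.  86.  88.
  91.  94.  95.  98. 100. 102. 105. 107. 109. 110. 113. 115.]
0.022 0.04 [40. 47. 47. 48. 48. 49. 50. 50. 50. 50. 50. 51. 51. 51. 51. 51. 51. 51.
 51. 51. 52. 52. 52. 52. 52. 52. 52. 53.]
0.04 0.07 [39. 47. 47. 48. 49. 50. 50. 50. 50. 51. 51. 51. 51. 51. 51. 51. 51. 51.
 52. 52. 52. 52. 52. 52. 53. 53.]
```

Run:
```python
from h import *
print(r.tip_reach)
s=r.get_state();a=vision.snapshot("side");w=pts(a)
p=s['tool_pos']
C=np.linalg.inv(a["cam_to_world"])
for z in(.044,.048,.056,.08):
    c=C@np.array([p[0],p[1],z,1]);K=a["K"];print(z,K[0,0]*c[0]/-c[2]+K[0,2],K[1,1]*-c[1]/-c[2]+K[1,2],-c[2])
np.set_printoptions(linewidth=250)
print((w[138:168,280:300:3,2]*1000).round(0))
print((w[138:168,280:300:3,1]*1000).round(0))
cv2.imwrite("pics/s3.png",cv2.resize(a["image"][130:200,250:330],(800,600),interpolation=cv2.INTER_NEAREST))
```

```text
0.008
0.044 288.5747756620859 169.27193594071434 1.1055336651498624
0.048 288.6039062294383 167.87583585244124 1.1037890585405519
0.056 288.6624444961296 165.07035395754372 1.100299845321931
0.08 288.840308293723 156.546123704239 1.0898322056660688
[[  1.  -0. 129. 166. 162. 161. 160.]
 [  2.  -1. 126. 161. 160. 159. 157.]
 [ -1.  -0. 124. 158. 157. 156. 156.]
 [ -1.  -1. 122. 154. 154. 155. 154.]
 [ -2.   0. 120. 153. 152. 151. 151.]
 [ -2.  -3. 119. 150. 149. 149. 147.]
 [ -1.  -2. 116. 148. 145. 147. 146.]
 [ -0.  -0. 114. 146. 144. 144. 144.]
 [ -1.  -2. 109. 144. 140. 142.  nan]
 [ -2.  -1. 109. 112. 112. 111.  -1.]
 [ 25.  -1. 105. 111. 108. 109.  -1.]
 [ 50.  51. 103. 107. 106.  -1.  -1.]
 [ 51.  53. 100. 105. 105.  -2.  -1.]
 [ 51.  52.  98. 101. 101.   1.  -2.]
 [ 53.  52.  95. 100.  99.  -2.  -1.]
 [ 52.  51.  91.  97.  95.  -2.  -1.]
 [ 51.  51.  90.  93.  93.   1.   1.]
 [ 51.  52.  87.  91.  89.  52.  -3.]
 [ 52.  51.  83.  88.  87.  52.  -0.]
 [ 51.  53.  80.  84.  84.  51.  -0.]
 [ 52.  50.  79.  82.  79.  49.  51.]
 [ 52.  50.  50.  78.  53.  51.  52.]
 [ 53.  52.  52
[... 940 characters left out ...]
 -71.  -75. -332. -330.]
 [-188. -190.  -87.  -73.  -77. -323. -322.]
 [-183. -182.  -84.  -75.  -76. -309. -308.]
 [-176. -173.  -84.  -74.  -78. -171. -309.]
 [-165. -166.  -86.  -74.  -76. -163. -295.]
 [-158. -155.  -87.  -77.  -79. -159. -286.]
 [-149. -154.  -83.  -75.  -84. -156. -151.]
 [-143. -147. -146.  -79. -141. -145. -143.]
 [-134. -136. -136. -137. -141. -134. -136.]
 [-132. -132. -129. -131. -131. -129. -131.]
 [-125. -124. -125. -118. -120. -123. -123.]
 [-114. -116. -118. -116. -117. -119. -120.]
 [-109. -111. -111. -110. -110. -111. -110.]
 [-103. -104. -104. -103. -101. -101. -102.]
 [ -94.  -94.  -95.  -94.  -94.  -99.  -94.]
 [ -93.  -86.  -93.  -90.  -87.  -87.  -86.]]
```

View pics/s3.png

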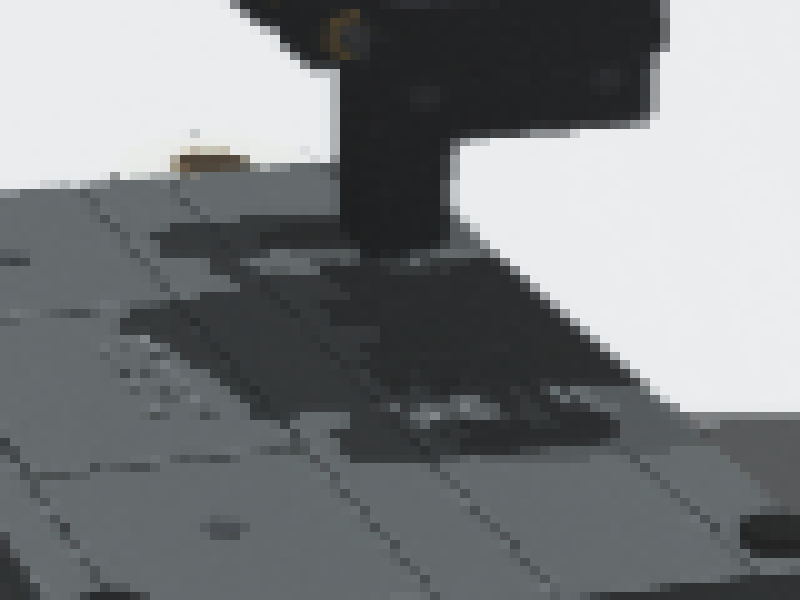

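The tip shows at rows 158–159, which puts it about 77 mm high. So the gripper really stands about 25 mm above the strip, and the TCP z reading is low by roughly 29 mm. In x and y it agrees. I'll lower by most of the gap, then feel for contact.

Call:
drive_tool --targets '[{"tx": 0.0,"ty": 0.0,"tz": -0.15,"wx": 0.0,"wy": 0.0,"wz": 0.0,"claw": -1.0},{"tx": 0.0,"ty": 0.0,"tz": -0.15,"wx": 0.0,"wy": 0.0,"wz": 0.0,"claw": -1.0},{"tx": 0.0,"ty": 0.0,"tz": -0.15,"wx": 0.0,"wy": 0.0,"wz": 0.0,"claw": -1.0},{"tx": 0.0,"ty": 0.0,"tz": -0.1,"wx": 0.0,"wy": 0.0,"wz": 0.0,"claw": -1.0},{"tx": 0.0,"ty": 0.0,"tz": -0.05,"wx": 0.0,"wy": 0.0,"wz": 0.0,"claw": -1.0},{"tx": 0.0,"ty": 0.0,"tz": 0.0,"wx": 0.0,"wy": 0.0,"wz": 0.0,"claw": -1.0},{"tx": 0.0,"ty": 0.0,"tz": 0.0,"wx": 0.0,"wy": 0.0,"wz": 0.0,"claw": -1.0},{"tx": 0.0,"ty": 0.0,"tz": 0.0,"wx": 0.0,"wy": 0.0,"wz": 0.0,"claw": -1.0}]'

```text
clock: 9.9
tool_pos: [0.4977, -0.0907, 0.0379]
eef_rot: [-0.144, 0.99, 0.0, 0.0]
contact_force: [0.1, 0.6, -0.4]
opening: 0.004
finger_force: 0.0
```

```bash
cat > tip.py <<'E'
from h import *
s=r.get_state();a=vision.snapshot("side");w=pts(a);p=s['tool_pos']
q=w.reshape(-1,3);q=q[~np.isnan(q[:,0])]
k=(abs(q[:,0]-p[0])<.03)&(q[:,1]>p[1]+.005)&(q[:,1]<p[1]+.025)&(q[:,2]<.1)&(q[:,2]>.054)
print(p,s['contact_force'],s['moment'],"finger z min",np.sort(q[k,2]*1000)[:8].round(1),"x",q[k,0].min(),q[k,0].max(),"y",np.median(q[k,1]))
E
python3 tip.py
```

```text
[ 0.497697   -0.09070542  0.03787793] [ 0.11639994  0.64699382 -0.37449708] [ 0.06080938 -0.03305108 -0.04046505] finger z min [59.4 59.7 60.6 60.9 61.1 61.7 61.9 62.5] x 0.4843595395871293 0.5054623985723652 y -0.07599628241758483
```

Call:
drive_tool --targets '[{"tx": 0.0,"ty": 0.0,"tz": -0.05,"wx": 0.0,"wy": 0.0,"wz": 0.0,"claw": -1.0},{"tx": 0.0,"ty": 0.0,"tz": -0.05,"wx": 0.0,"wy": 0.0,"wz": 0.0,"claw": -1.0},{"tx": 0.0,"ty": 0.0,"tz": -0.03,"wx": 0.0,"wy": 0.0,"wz": 0.0,"claw": -1.0},{"tx": 0.0,"ty": 0.0,"tz": -0.01,"wx": 0.0,"wy": 0.0,"wz": 0.0,"claw": -1.0},{"tx": 0.0,"ty": 0.0,"tz": -0.01,"wx": 0.0,"wy": 0.0,"wz": 0.0,"claw": -1.0},{"tx": 0.0,"ty": 0.0,"tz": 0.0,"wx": 0.0,"wy": 0.0,"wz": 0.0,"claw": -1.0},{"tx": 0.0,"ty": 0.0,"tz": 0.0,"wx": 0.0,"wy": 0.0,"wz": 0.0,"claw": -1.0},{"tx": 0.0,"ty": 0.0,"tz": 0.0,"wx": 0.0,"wy": 0.0,"wz": 0.0,"claw": -1.0}]'

```text
clock: 10.75
tool_pos: [0.4976, -0.0907, 0.0333]
eef_rot: [-0.144, 0.99, 0.0, 0.0]
contact_force: [0.4, -0.0, -0.7]
opening: 0.003
finger_force: 0.0
```

Call:
drive_tool --targets '[{"tx": 0.0,"ty": 0.0,"tz": -0.01,"wx": 0.0,"wy": 0.0,"wz": 0.0,"claw": -1.0},{"tx": 0.0,"ty": 0.0,"tz": -0.01,"wx": 0.0,"wy": 0.0,"wz": 0.0,"claw": -1.0},{"tx": 0.0,"ty": 0.0,"tz": 0.0,"wx": 0.0,"wy": 0.0,"wz": 0.0,"claw": -1.0},{"tx": 0.0,"ty": 0.0,"tz": 0.0,"wx": 0.0,"wy": 0.0,"wz": 0.0,"claw": -1.0},{"tx": 0.0,"ty": 0.0,"tz": 0.0,"wx": 0.0,"wy": 0.0,"wz": 0.0,"claw": -1.0},{"tx": 0.0,"ty": 0.0,"tz": 0.0,"wx": 0.0,"wy": 0.0,"wz": 0.0,"claw": -1.0},{"tx": 0.0,"ty": 0.0,"tz": 0.0,"wx": 0.0,"wy": 0.0,"wz": 0.0,"claw": -1.0},{"tx": 0.0,"ty": 0.0,"tz": 0.0,"wx": 0.0,"wy": 0.0,"wz": 0.0,"claw": -1.0}]'

```text
clock: 11.55
tool_pos: [0.4976, -0.0907, 0.0326]
eef_rot: [-0.144, 0.99, 0.0, -0.0]
contact_force: [0.3, -0.9, 0.3]
opening: 0.003
finger_force: 0.0
```

Call:
drive_tool --targets '[{"tx": 0.0,"ty": 0.0,"tz": -0.01,"wx": 0.0,"wy": 0.0,"wz": 0.0,"claw": -1.0},{"tx": 0.0,"ty": 0.0,"tz": -0.01,"wx": 0.0,"wy": 0.0,"wz": 0.0,"claw": -1.0},{"tx": 0.0,"ty": 0.0,"tz": -0.01,"wx": 0.0,"wy": 0.0,"wz": 0.0,"claw": -1.0},{"tx": 0.0,"ty": 0.0,"tz": 0.0,"wx": 0.0,"wy": 0.0,"wz": 0.0,"claw": -1.0},{"tx": 0.0,"ty": 0.0,"tz": 0.0,"wx": 0.0,"wy": 0.0,"wz": 0.0,"claw": -1.0},{"tx": 0.0,"ty": 0.0,"tz": 0.0,"wx": 0.0,"wy": 0.0,"wz": 0.0,"claw": -1.0},{"tx": 0.0,"ty": 0.0,"tz": 0.0,"wx": 0.0,"wy": 0.0,"wz": 0.0,"claw": -1.0},{"tx": 0.0,"ty": 0.0,"tz": 0.0,"wx": 0.0,"wy": 0.0,"wz": 0.0,"claw": -1.0}]'

```text
clock: 12.35
tool_pos: [0.4976, -0.0907, 0.0318]
eef_rot: [-0.144, 0.99, 0.0, 0.0]
contact_force: [0.8, -0.2, -0.6]
opening: 0.003
finger_force: 0.0
```

Call:
drive_tool --targets '[{"tx": 0.0,"ty": 0.0,"tz": -0.01,"wx": 0.0,"wy": 0.0,"wz": 0.0,"claw": -1.0},{"tx": 0.0,"ty": 0.0,"tz": -0.01,"wx": 0.0,"wy": 0.0,"wz": 0.0,"claw": -1.0},{"tx": 0.0,"ty": 0.0,"tz": -0.01,"wx": 0.0,"wy": 0.0,"wz": 0.0,"claw": -1.0},{"tx": 0.0,"ty": 0.0,"tz": 0.0,"wx": 0.0,"wy": 0.0,"wz": 0.0,"claw": -1.0},{"tx": 0.0,"ty": 0.0,"tz": 0.0,"wx": 0.0,"wy": 0.0,"wz": 0.0,"claw": -1.0},{"tx": 0.0,"ty": 0.0,"tz": 0.0,"wx": 0.0,"wy": 0.0,"wz": 0.0,"claw": -1.0},{"tx": 0.0,"ty": 0.0,"tz": 0.0,"wx": 0.0,"wy": 0.0,"wz": 0.0,"claw": -1.0},{"tx": 0.0,"ty": 0.0,"tz": 0.0,"wx": 0.0,"wy": 0.0,"wz": 0.0,"claw": -1.0}]'

```text
clock: 13.15
tool_pos: [0.4976, -0.0907, 0.0308]
eef_rot: [-0.144, 0.99, 0.0, -0.0]
contact_force: [-0.2, 0.6, -1.1]
opening: 0.005
finger_force: 0.0
```

```bash
python3 tip.py
```

```text
[ 0.4975644  -0.09067838  0.03083979] [-0.21155042  0.63563535 -1.09694977] [0.11769875 0.02592057 0.03893376] finger z min [54.4 54.5 55.7 56.4 57.7 57.8 58.4 58.5] x 0.48405083268003657 0.5054289373845534 y -0.07578193692958746
```

Call:
drive_tool --targets '[{"tx": 0.0,"ty": 0.0,"tz": -0.01,"wx": 0.0,"wy": 0.0,"wz": 0.0,"claw": -1.0},{"tx": 0.0,"ty": 0.0,"tz": -0.01,"wx": 0.0,"wy": 0.0,"wz": 0.0,"claw": -1.0},{"tx": 0.0,"ty": 0.0,"tz": -0.01,"wx": 0.0,"wy": 0.0,"wz": 0.0,"claw": -1.0},{"tx": 0.0,"ty": 0.0,"tz": 0.0,"wx": 0.0,"wy": 0.0,"wz": 0.0,"claw": -1.0},{"tx": 0.0,"ty": 0.0,"tz": 0.0,"wx": 0.0,"wy": 0.0,"wz": 0.0,"claw": -1.0},{"tx": 0.0,"ty": 0.0,"tz": 0.0,"wx": 0.0,"wy": 0.0,"wz": 0.0,"claw": -1.0},{"tx": 0.0,"ty": 0.0,"tz": 0.0,"wx": 0.0,"wy": 0.0,"wz": 0.0,"claw": -1.0},{"tx": 0.0,"ty": 0.0,"tz": 0.0,"wx": 0.0,"wy": 0.0,"wz": 0.0,"claw": -1.0}]'

```text
clock: 14.0
tool_pos: [0.4976, -0.0907, 0.0302]
eef_rot: [-0.144, 0.99, -0.0, 0.0]
contact_force: [-0.7, 0.4, 5.5]
opening: 0.008
finger_force: 2.8
```

Contact at 5.5 N. Now I'll slide gently along the strip towards +y.

Call:
drive_tool --targets '[{"tx": -0.047,"ty": 0.16,"tz": 0.0,"wx": 0.0,"wy": 0.0,"wz": 0.0,"claw": -1.0},{"tx": -0.047,"ty": 0.16,"tz": 0.0,"wx": 0.0,"wy": 0.0,"wz": 0.0,"claw": -1.0},{"tx": -0.047,"ty": 0.16,"tz": 0.0,"wx": 0.0,"wy": 0.0,"wz": 0.0,"claw": -1.0},{"tx": -0.047,"ty": 0.16,"tz": 0.0,"wx": 0.0,"wy": 0.0,"wz": 0.0,"claw": -1.0},{"tx": -0.047,"ty": 0.16,"tz": 0.0,"wx": 0.0,"wy": 0.0,"wz": 0.0,"claw": -1.0},{"tx": 0.0,"ty": 0.0,"tz": 0.0,"wx": 0.0,"wy": 0.0,"wz": 0.0,"claw": -1.0},{"tx": 0.0,"ty": 0.0,"tz": 0.0,"wx": 0.0,"wy": 0.0,"wz": 0.0,"claw": -1.0},{"tx": 0.0,"ty": 0.0,"tz": 0.0,"wx": 0.0,"wy": 0.0,"wz": 0.0,"claw": -1.0}]'

```text
clock: 14.8
tool_pos: [0.4907, -0.0662, 0.0302]
eef_rot: [-0.144, 0.99, 0.0, 0.0]
contact_force: [-0.4, -2.1, 5.8]
opening: 0.004
finger_force: 3.1
```

Call:
drive_tool --targets '[{"tx": -0.047,"ty": 0.16,"tz": 0.0,"wx": 0.0,"wy": 0.0,"wz": 0.0,"claw": -1.0},{"tx": -0.047,"ty": 0.16,"tz": 0.0,"wx": 0.0,"wy": 0.0,"wz": 0.0,"claw": -1.0},{"tx": -0.047,"ty": 0.16,"tz": 0.0,"wx": 0.0,"wy": 0.0,"wz": 0.0,"claw": -1.0},{"tx": -0.047,"ty": 0.16,"tz": 0.0,"wx": 0.0,"wy": 0.0,"wz": 0.0,"claw": -1.0},{"tx": -0.047,"ty": 0.16,"tz": 0.0,"wx": 0.0,"wy": 0.0,"wz": 0.0,"claw": -1.0},{"tx": -0.02,"ty": 0.06,"tz": 0.0,"wx": 0.0,"wy": 0.0,"wz": 0.0,"claw": -1.0},{"tx": 0.0,"ty": 0.0,"tz": 0.0,"wx": 0.0,"wy": 0.0,"wz": 0.0,"claw": -1.0},{"tx": 0.0,"ty": 0.0,"tz": 0.0,"wx": 0.0,"wy": 0.0,"wz": 0.0,"claw": -1.0}]'

```text
clock: 15.6
tool_pos: [0.4829, -0.0409, 0.0299]
eef_rot: [-0.144, 0.99, -0.0, -0.0]
contact_force: [0.4, -0.4, 0.1]
opening: 0.008
finger_force: 0.0
```

```bash
cat > loc.py <<'E'
from h import *
s=r.get_state();R=np.array([[.9591,.2831],[-.2831,.9591]]);c=np.array([.535,-.057])
print(s['tool_pos'],s['contact_force'],"scale xy",R@(s['tool_pos'][:2]-c)*1000)
E
python3 loc.py
```

```text
[ 0.48285095 -0.04094956  0.0298925 ] [ 0.40690171 -0.40643371  0.08798213] scale xy [-45.47227568  30.15737173]
```

The force fell to about 0 at scale (-45, 30), so the sunken button has been felt. Now I'll press.

Call:
drive_tool --targets '[{"tx": 0.0,"ty": 0.0,"tz": -0.05,"wx": 0.0,"wy": 0.0,"wz": 0.0,"claw": -1.0},{"tx": 0.0,"ty": 0.0,"tz": -0.05,"wx": 0.0,"wy": 0.0,"wz": 0.0,"claw": -1.0},{"tx": 0.0,"ty": 0.0,"tz": -0.03,"wx": 0.0,"wy": 0.0,"wz": 0.0,"claw": -1.0},{"tx": 0.0,"ty": 0.0,"tz": -0.03,"wx": 0.0,"wy": 0.0,"wz": 0.0,"claw": -1.0},{"tx": 0.0,"ty": 0.0,"tz": -0.03,"wx": 0.0,"wy": 0.0,"wz": 0.0,"claw": -1.0},{"tx": 0.0,"ty": 0.0,"tz": -0.03,"wx": 0.0,"wy": 0.0,"wz": 0.0,"claw": -1.0},{"tx": 0.0,"ty": 0.0,"tz": -0.02,"wx": 0.0,"wy": 0.0,"wz": 0.0,"claw": -1.0},{"tx": 0.0,"ty": 0.0,"tz": 0.0,"wx": 0.0,"wy": 0.0,"wz": 0.0,"claw": -1.0}]'

```text
clock: 16.4
tool_pos: [0.4829, -0.0411, 0.0229]
eef_rot: [-0.144, 0.99, -0.0, 0.0]
contact_force: [0.1, 0.2, 4.0]
opening: 0.003
finger_force: 2.1
```

Call:
drive_tool --targets '[{"tx": 0.0,"ty": 0.0,"tz": -0.03,"wx": 0.0,"wy": 0.0,"wz": 0.0,"claw": -1.0},{"tx": 0.0,"ty": 0.0,"tz": -0.02,"wx": 0.0,"wy": 0.0,"wz": 0.0,"claw": -1.0},{"tx": 0.0,"ty": 0.0,"tz": -0.01,"wx": 0.0,"wy": 0.0,"wz": 0.0,"claw": -1.0},{"tx": 0.0,"ty": 0.0,"tz": -0.01,"wx": 0.0,"wy": 0.0,"wz": 0.0,"claw": -1.0},{"tx": 0.0,"ty": 0.0,"tz": 0.0,"wx": 0.0,"wy": 0.0,"wz": 0.0,"claw": -1.0},{"tx": 0.0,"ty": 0.0,"tz": 0.0,"wx": 0.0,"wy": 0.0,"wz": 0.0,"claw": -1.0},{"tx": 0.0,"ty": 0.0,"tz": 0.0,"wx": 0.0,"wy": 0.0,"wz": 0.0,"claw": -1.0},{"tx": 0.0,"ty": 0.0,"tz": 0.0,"wx": 0.0,"wy": 0.0,"wz": 0.0,"claw": -1.0}]'

```text
clock: 17.2
tool_pos: [0.4829, -0.0411, 0.0207]
eef_rot: [-0.144, 0.99, -0.0, 0.0]
contact_force: [-0.5, -1.4, 5.5]
opening: 0.006
finger_force: 2.5
```

Pressing steadily at 5 N, with about 0.5 mm left to the stop.

Call:
drive_tool --targets '[{"tx": 0.0,"ty": 0.0,"tz": -0.01,"wx": 0.0,"wy": 0.0,"wz": 0.0,"claw": -1.0},{"tx": 0.0,"ty": 0.0,"tz": -0.01,"wx": 0.0,"wy": 0.0,"wz": 0.0,"claw": -1.0},{"tx": 0.0,"ty": 0.0,"tz": -0.01,"wx": 0.0,"wy": 0.0,"wz": 0.0,"claw": -1.0},{"tx": 0.0,"ty": 0.0,"tz": 0.0,"wx": 0.0,"wy": 0.0,"wz": 0.0,"claw": -1.0},{"tx": 0.0,"ty": 0.0,"tz": 0.0,"wx": 0.0,"wy": 0.0,"wz": 0.0,"claw": -1.0},{"tx": 0.0,"ty": 0.0,"tz": 0.0,"wx": 0.0,"wy": 0.0,"wz": 0.0,"claw": -1.0},{"tx": 0.0,"ty": 0.0,"tz": 0.0,"wx": 0.0,"wy": 0.0,"wz": 0.0,"claw": -1.0},{"tx": 0.0,"ty": 0.0,"tz": 0.0,"wx": 0.0,"wy": 0.0,"wz": 0.0,"claw": -1.0}]'

```text
clock: 18.0
tool_pos: [0.483, -0.0411, 0.0204]
eef_rot: [-0.144, 0.99, -0.0, 0.0]
contact_force: [-2.1, -0.9, 11.8]
opening: 0.006
finger_force: 6.5
```

Call:
drive_tool --targets '[{"tx": 0.0,"ty": 0.0,"tz": -0.01,"wx": 0.0,"wy": 0.0,"wz": 0.0,"claw": -1.0},{"tx": 0.0,"ty": 0.0,"tz": -0.01,"wx": 0.0,"wy": 0.0,"wz": 0.0,"claw": -1.0},{"tx": 0.0,"ty": 0.0,"tz": 0.0,"wx": 0.0,"wy": 0.0,"wz": 0.0,"claw": -1.0},{"tx": 0.0,"ty": 0.0,"tz": 0.0,"wx": 0.0,"wy": 0.0,"wz": 0.0,"claw": -1.0},{"tx": 0.0,"ty": 0.0,"tz": 0.0,"wx": 0.0,"wy": 0.0,"wz": 0.0,"claw": -1.0},{"tx": 0.0,"ty": 0.0,"tz": 0.0,"wx": 0.0,"wy": 0.0,"wz": 0.0,"claw": -1.0},{"tx": 0.0,"ty": 0.0,"tz": 0.0,"wx": 0.0,"wy": 0.0,"wz": 0.0,"claw": -1.0},{"tx": 0.0,"ty": 0.0,"tz": 0.0,"wx": 0.0,"wy": 0.0,"wz": 0.0,"claw": -1.0}]'

```text
clock: 18.8
tool_pos: [0.483, -0.041, 0.0204]
eef_rot: [-0.144, 0.99, -0.0, 0.0]
contact_force: [-2.5, -1.0, 19.0]
opening: 0.007
finger_force: 9.6
```

It's hard against the stop: 19 N with z unchanged. I'll go straight up, then back away so the top camera can see.

Call:
drive_tool --targets '[{"tx": 0.0,"ty": 0.0,"tz": 0.1,"wx": 0.0,"wy": 0.0,"wz": 0.0,"claw": -1.0},{"tx": 0.0,"ty": 0.0,"tz": 0.3,"wx": 0.0,"wy": 0.0,"wz": 0.0,"claw": -1.0},{"tx": 0.0,"ty": 0.0,"tz": 0.6,"wx": 0.0,"wy": 0.0,"wz": 0.0,"claw": -1.0},{"tx": 0.0,"ty": 0.0,"tz": 1.0,"wx": 0.0,"wy": 0.0,"wz": 0.0,"claw": -1.0},{"tx": 0.0,"ty": 0.0,"tz": 1.0,"wx": 0.0,"wy": 0.0,"wz": 0.0,"claw": -1.0},{"tx": 0.0,"ty": 0.0,"tz": 1.0,"wx": 0.0,"wy": 0.0,"wz": 0.0,"claw": -1.0},{"tx": 0.0,"ty": 0.0,"tz": 1.0,"wx": 0.0,"wy": 0.0,"wz": 0.0,"claw": -1.0},{"tx": 0.0,"ty": 0.0,"tz": 1.0,"wx": 0.0,"wy": 0.0,"wz": 0.0,"claw": -1.0}]'

```text
clock: 19.6
tool_pos: [0.4824, -0.0407, 0.2005]
eef_rot: [-0.144, 0.99, 0.0, -0.0]
contact_force: [0.6, -0.3, 0.2]
opening: 0.006
finger_force: 0.0
```

Call:
drive_tool --targets '[{"tx": -0.3,"ty": 1.0,"tz": 0.0,"wx": 0.0,"wy": 0.0,"wz": 0.0,"claw": -1.0},{"tx": -0.3,"ty": 1.0,"tz": 0.0,"wx": 0.0,"wy": 0.0,"wz": 0.0,"claw": -1.0},{"tx": -0.3,"ty": 1.0,"tz": 0.0,"wx": 0.0,"wy": 0.0,"wz": 0.0,"claw": -1.0},{"tx": -0.3,"ty": 1.0,"tz": 0.0,"wx": 0.0,"wy": 0.0,"wz": 0.0,"claw": -1.0},{"tx": -0.3,"ty": 1.0,"tz": 0.0,"wx": 0.0,"wy": 0.0,"wz": 0.0,"claw": -1.0},{"tx": -0.3,"ty": 1.0,"tz": 0.0,"wx": 0.0,"wy": 0.0,"wz": 0.0,"claw": -1.0},{"tx": -0.3,"ty": 1.0,"tz": 0.0,"wx": 0.0,"wy": 0.0,"wz": 0.0,"claw": -1.0},{"tx": 0.0,"ty": 0.0,"tz": 0.0,"wx": 0.0,"wy": 0.0,"wz": 0.0,"claw": -1.0}]'

```text
clock: 20.4
tool_pos: [0.4184, 0.1742, 0.1997]
eef_rot: [-0.148, 0.989, 0.002, 0.0]
contact_force: [0.1, -0.2, -0.1]
opening: 0.001
finger_force: 0.0
```

Call:
drive_tool --targets '[{"tx": -0.3,"ty": 1.0,"tz": 0.0,"wx": 0.0,"wy": 0.0,"wz": 0.0,"claw": -1.0},{"tx": -0.3,"ty": 1.0,"tz": 0.0,"wx": 0.0,"wy": 0.0,"wz": 0.0,"claw": -1.0},{"tx": -0.3,"ty": 1.0,"tz": 0.0,"wx": 0.0,"wy": 0.0,"wz": 0.0,"claw": -1.0},{"tx": -0.3,"ty": 1.0,"tz": 0.0,"wx": 0.0,"wy": 0.0,"wz": 0.0,"claw": -1.0},{"tx": 0.0,"ty": 0.0,"tz": 0.0,"wx": 0.0,"wy": 0.0,"wz": 0.0,"claw": -1.0},{"tx": 0.0,"ty": 0.0,"tz": 0.0,"wx": 0.0,"wy": 0.0,"wz": 0.0,"claw": -1.0},{"tx": 0.0,"ty": 0.0,"tz": 0.0,"wx": 0.0,"wy": 0.0,"wz": 0.0,"claw": -1.0},{"tx": 0.0,"ty": 0.0,"tz": 0.0,"wx": 0.0,"wy": 0.0,"wz": 0.0,"claw": -1.0}]'

```text
clock: 21.2
tool_pos: [0.3844, 0.2873, 0.199]
eef_rot: [-0.142, 0.99, -0.001, -0.0]
contact_force: [-0.7, -0.1, -1.0]
opening: 0.002
finger_force: 0.0
```

Run:
```python
from h import *
s=r.get_state();print(s['clock'],s['tool_pos'],s['contact_force'])
a=vision.snapshot("top");w=pts(a);cv2.imwrite("pics/end.png",cv2.resize(a["image"][130:290,180:400],(770,560)))
R=np.array([[.9591,.2831],[-.2831,.9591]]);c=np.array([.535,-.057])
q=w.reshape(-1,3);q=q[~np.isnan(q[:,0])];S=(q[:,:2]-c)@R.T*1000
for n,x,y in(("button",-45,30),("strip",-45,-30),("cover front",12,0),("cover mid",40,0),("cover back",70,0)):
    k=np.hypot(S[:,0]-x,S[:,1]-y)<6;print(n,(np.median(q[k,2])*1000).round(1))
```

```text
21.2 [0.38444705 0.28733756 0.19904956] [-0.67169942 -0.06118257 -1.02273001]
button 41.7
strip 52.0
cover front 71.5
cover mid 65.6
cover back 53.2
```

View pics/end.png

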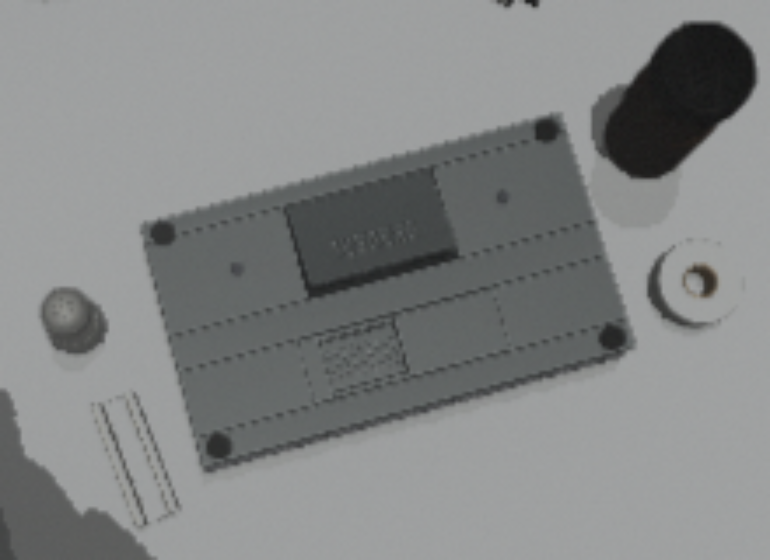

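The picture shows the cover raised, with its front edge at about (385,275). The button at (360,355) is 10 mm below the strip, which is fully home. The scale and the things round it stand where they were, and the hand is clear.

```bash
python3 -c "
from plant import workorder
print(workorder.finish_job())"
```

```text
the job is handed in; nothing more can be done
None
```

The catch button was found by touch and pressed fully home, the battery cover lifted by itself, the hand is clear of everything, and the job is handed in at about 21 s of the 45 s allowed.

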